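# Bead box into the push-latch drawer

## Robot

A 7-joint arm with a two-finger parallel gripper is mounted at the origin on the work surface. World frame = base frame: x ahead of the robot, y to its left, z up, the work surface at z = 0. Lengths are in m, angles in degrees, forces in N, time in s.
With the tool pointing down it reaches from about 0.425 to 1.025 m from the base axis. Payload 9.4 kg.
Tool frame: the origin (TCP) lies at the very end of the fingers, on their centre line; the grasp point (between the pads) lies 19 mm behind it; z points along the fingers, y is the line along which they close (so a half turn about z gives the same grasp; the last joint's range is limited). The gripper opens to 93 mm and grips with 3 to 60 N. Pads are 15 mm wide; open, the fingers measure 128 mm over their backs; the gripper's body (75 mm by 188 mm) begins 65 mm behind the grasp point.
Start: joints at [61.954, 34.337, -0.143, 91.639, 0.103, 54.024, -4.572], TCP at [0.291, -0.664, 0.219] pointing down, gripper open.
Joint ranges: [-147.43, 147.43], [-19.82, 112.94], [-74.19, 73.91], [6.32, 146.72], [-59.91, 239.91], [6.04, 106.73], [-150.56, 150.56]. Speed limits (degrees/s): [127.2, 127.2, 172.46, 172.46, 180, 180, 180].

## Interface

Orientations are given as [roll, pitch, yaw] about the fixed x, y, z axes, in that order (R = Rz(yaw) Ry(pitch) Rx(roll)).
In Python, from cell import sensors, viewer, ticket, spotter gives the robot as it stands.
- The arm moves only by the tool move_arm, never from a script. Its argument "moves" is a list of rows, each a list of 3 entries, a list of its own where there are three numbers: the turn, a rotation vector about the tool's x, y, z in rad, then the shift along the tool's x, y, z in m, then the opening in per cent of the stroke, from 0 (shut) to 100 (fully open). In form: [[[rx, ry, rz], [tx, ty, tz], grip], ...]. A call has 1 to 10 rows; each row shifts and turns the commanded pose from where the row before left it, along the tool's axes as they then stand; what a row does not reach is not made up. A row lasts 1/12 s, in which the tool goes at most 41.7 mm and 7.16 degrees, less where a joint would pass 70% of its speed; a pose out of reach is approached as far as the arm can. A call with a gripper value outside its range is refused whole. The fingers move at their own pace and stop on an object; "newtons" is the grip in N (left out, the last holds). Time passes only in rows, so rows that do not move let the fingers close. It gives the time, the measured TCP pose, the force, the opening and the grip force at its end, in the units of the state.
- sensors.read_state(): the state, without advancing time (a new reading comes with each control period).
- viewer.read_camera(name): name is "side" or "top"; returns (picture, depth): 480x640x3 uint8, red, green, blue; 480x640 float32, m along the optical axis (not along the pixel's ray), 0 where there is no reading.
- viewer.camera_info(name): a dict with "intrinsics" (3x3 intrinsics, pixels), "dist_coeffs" ([k1, k2, p1, p2, k3] as OpenCV has them; the pictures are not rectified), "eye" and "attitude" of the camera in the world. Camera axes: x right, y down, z forward; pixel columns grow to the right and rows downward; lengths in m; the calibration is good to about 2 mm. A picture is of the moment at which its call begins. camera_info takes no time and is no camera call.
- ticket.job_done(): hands the job in; it is judged then, once.
Trained networks look in the newest picture that a camera, given by its name, has taken for a name from the list of things; names that differ only in an ending like _2 or _b are one class to them, and where a whole thing is asked for, a point or a joint stands for the part that bears it (a point fixed in the world has none). Each returns a list of dicts, best first, with "p" (0 to 1); they miss things now and then, are a little off and sometimes report something else, mostly with a low value. They report only what shows in the picture. A call takes as long as a camera call. They do not tell look-alikes from the thing itself.
- spotter.regions_of(camera, query): "region" (480x640 bool, what is visible of it) and "uv" ([column, row] in pixels, amid what is visible of it).
- spotter.spot_point(camera, query): "uv" ([column, row] in pixels: a listed point, or the origin of a listed thing).
The state is a dict: "time": time; "joints": joint angles; "joint_velocities": joint speeds; "joint_torque": joint torques, N m; "tcp_pos": TCP position; "eef_rot": TCP orientation; "contact_force": force on the tool from outside, world axes, zero at the start; "ft_torque": the same for the moment, N m; "finger_gap": finger opening in m; "grip_force": force on a finger pad.
Only numpy, scipy, OpenCV 4.12 (cv2) and the standard library are available. Lean on these libraries where they do the work, as an engineer would, in place of code of your own. Each camera call takes 0.05 s, during which the arm holds its last target. There are 200 camera calls.

## Task

Put the closed bead box back, level, in the front well of the open drawer, then press the drawer gently in until its push-push latch catches. Let go and make sure it really stays shut; do not drop the box in or ram the drawer hard against its stop, and leave the other things on the table where they are.

Things in the scene. Friction and masses are not known exactly. Their poses are not given: they have to be found in the camera images.
- unit: Small plywood drawer unit fixed on the table: carcass 216 deep (x) x 174 wide (y) x 150 high, two handleless drawers one above the other with white fronts; the lower one is shut and not part of the job. Origin: centre of its underside; x points from front to back (the way drawers are pushed in), z up. Its front edge is at x = -108 mm, the underside of its top panel 140 mm above the table.
- drawer: The upper drawer, pulled out some 112 to 130 mm at first; slides along the unit's x only, about 1 N friction. Origin: centre of the floor (upper side) of its front well, 88 mm above the table; axes as the unit's; when latched, at x = -67 to -82 mm in the unit's frame. The well is 96 (x) x 130 (y) mm inside, open above while the drawer is out; its side and rear walls are 30 mm high, 6 mm thick.
- drawer_front (a point): Middle of the upper drawer's front, a flat white panel 12 mm thick, 174 wide, 71 high: this point is on its outer face, where to press, 60 mm ahead of the drawer's origin and 30 mm above the well's floor. The panel reaches 39 mm below and 32 mm above it. It overlaps the carcass and never enters it; latched, a gap of 7 to 22 mm stays behind it.
- latch_point (a point): Where the point drawer_front rests when latched, if the latch is set at its mean depth; but it is screwed on through slots, and its unknown setting shifts this up to 7 mm in or out. Some 30 mm before it a spring begins to push back, 4 N rising to 9 N. Some 5 to 6 mm beyond the resting place is a stiff rubber buffer (12 N/mm): press onto it with 13 to 16 N; over 20 N breaks the latch. Axes as the unit's.
- latch_pin (a point): The push-push latch's pin inside the back of the unit (not seen). Pressed onto the buffer and let go, the drawer springs back 5 to 6 mm and is held by the pin. Pressed less than some 4.5 mm beyond its resting place, it is not caught and comes out by about 30 mm when let go. A second full push on a latched drawer frees it: it comes out likewise.
- bead_box: Closed grey bead box with a clear lid and beads in eight compartments below it, 90 mm (x) x 124 mm (y) x 28 mm high, about 0.3 kg, with a grey carrying rib standing on the lid: 54 mm long (along x), 12 mm thick (y), 16 mm high, in the middle, its top 44 mm above the underside. Origin: centre of the underside. It may go in the well either way round, lying flat on its floor, with 3 mm to spare on each side.
- paint_bottle: White plastic squeeze bottle of paint, 60 mm across, 150 mm high. A bystander. Origin: centre of its underside.
- pigment_jar: Small jar with a black cap, 62 mm across, 75 mm high. A bystander. Origin: centre of its underside.
- mixing_bowl: Blue plastic mixing bowl, 150 mm across, 70 mm high. A bystander. Origin: centre of its underside.
Mind the look-alikes: they are no part of the job. Several things look just like the bead_box: the one meant starts farthest to the robot's left.

How it is judged (in metres and radians):
On the way, in this order (a step that is already met when the one before it is completed fails the run):
1. the bead box lies flat in the drawer's front well, let go (x of bead_box in the frame of drawer between -0.006 and 0.006 m and y of bead_box in the frame of drawer between -0.006 and 0.006 m and z of bead_box in the frame of drawer between -0.003 and 0.004 m and angle between bead_box's own z axis and vertical below 0.05 rad and contact force between the fingers and bead_box below 0.1 N), for 0.3 s.
2. the drawer is shut with nothing pressing on it: the latch holds it (x of drawer in the frame of unit above -0.087 m and contact force between each of the fingers, the arm and drawer below 0.1 N), for 0.5 s.
At the end, for the whole second after the job is handed in: The drawer is held shut by its latch, untouched and at rest (its origin less than 87 mm ahead of the unit's origin, along the unit's x; unlatched it comes to rest more than 97 mm ahead), and the bead box lies flat on the floor of its front well, within 6 mm of the middle (all of step 2 and x of bead_box in the frame of drawer between -0.006 and 0.006 m and y of bead_box in the frame of drawer between -0.006 and 0.006 m and z of bead_box in the frame of drawer between -0.003 and 0.004 m and angle between bead_box's own z axis and vertical below 0.05 rad and linear speed of each of drawer, bead_box below 0.01 m/s).
It fails at once if the robot presses on the drawer with more than 20 N (contact force between any of the fingers, the arm and drawer above 20 N).
It fails at once if the bead box is dropped or rammed into the drawer (more than 45 N between them) (contact force between bead_box and drawer above 45 N).
It fails at once if the bead box is tipped by more than 0.5 rad, which would mix the beads (angle between bead_box's own z axis and vertical above 0.5 rad).
It fails at once if a bystander is pushed more than 30 mm or knocked over (distance of any of paint_bottle, pigment_jar, mixing_bowl from where it was at the start of the episode above 0.03 m or angle between any of paint_bottle, pigment_jar, mixing_bowl's own z axis and vertical above 0.4 rad).
It also fails if it takes over 67 s, if anything falls off the work surface, if the arm or the gripper's body presses on something with over 40 N, if the wrist force passes 120 N, or if a joint passes its speed limit or range.

## Working session

There is one attempt and no reset: what is moved stays moved. The work goes in short steps, Python scripts to look and compute and a tool call to move; the robot and the scene stay as the last step left them, time stands still between calls to the robot, and variables do not carry over. Pictures are saved under pics/ and viewed, at most 10 in all, crops included, and the job is handed in when it is done.

Besides the shell and the picture viewer there is one more tool, called after "Call:" in YAML: its name, and indented under it one key for each argument. move_arm: Moves the arm, as the interface text tells. Its arguments: {"type":"object","properties":{"moves":{"type":"array","items":{"type":"array"}},"newtons":{"type":"number"}},"required":["moves"]}

```bash
mkdir -p pics; ls; cat > h.py <<'E'
import numpy as np, cv2
from cell import sensors, viewer, ticket, spotter
from scipy.spatial.transform import Rotation as R
def cam(name):
    p,d=viewer.read_camera(name); return p,d,viewer.camera_info(name)
def world(uv,z,ci):
    K=np.array(ci["intrinsics"]);D=np.array(ci["dist_coeffs"])
    uv=np.asarray(uv,float).reshape(-1,1,2)
    n=cv2.undistortPoints(uv,K,D).reshape(-1,2)
    z=np.asarray(z).reshape(-1,1)
    return np.c_[n*z,z]@rot(ci).T+np.array(ci["eye"])
def rot(ci):
    a=np.array(ci["attitude"],float)
    if a.shape==(3,3): return a
    if a.size==4: return R.from_quat(a).as_matrix()
    return R.from_euler('xyz',a,degrees=True).as_matrix()
def cloud(d,ci,mask=None):
    m=d>0
    if mask is not None: m&=mask
    v,u=np.nonzero(m)
    return world(np.c_[u,v],d[m],ci),np.c_[u,v]
E
python3 - <<'E'
from h import *
print(sensors.read_state())
for c in("side","top"):
    p,d,ci=cam(c);print(c,ci);cv2.imwrite(f"pics/{c}0.png",p[:,:,::-1]);np.save(f"{c}_d.npy",d)
    for q in["bead_box","drawer","unit","paint_bottle","pigment_jar","mixing_bowl"]:
        for r in spotter.regions_of(c,q):
            P,_=cloud(d,ci,r["region"])
            print(q,round(r["p"],2),r["uv"],np.round(np.median(P,0),3) if len(P) else None,np.round(P.max(0),3) if len(P) else None)
    for q in["drawer_front","latch_point"]: print(q,[(round(r["p"],2),r["uv"]) for r in spotter.spot_point(c,q)])
E
```

```text
pics
{'time': 0.0, 'joints': array([61.9537251 , 34.38414793, -0.14615626, 91.68215802,  0.10461029,
       54.02296684, -4.57135766]), 'joint_velocities': array([ 0.05275182, -0.03563954, -0.04287779, -0.00630649, -0.01131657,
        0.02482977, -0.0130272 ]), 'joint_torque': array([-1.60042509e-03, -7.65083814e+01,  1.49704009e+00, -2.52349663e+01,
       -5.23479958e-02,  1.69760257e-02,  1.53447272e-04]), 'tcp_pos': array([ 0.29063259, -0.66365235,  0.21775687]), 'eef_rot': array([-1.79911302e+02,  9.11866672e-03,  2.36571273e+01]), 'contact_force': array([0.01642979, 0.18728825, 0.27805609]), 'ft_torque': array([-0.04992886, -0.00965479,  0.04382952]), 'grip_force': 0.0, 'finger_gap': 0.09302824835541167}
side {'intrinsics': array([[462.04764979,   0.        , 320.13198945],
       [  0.        , 462.04764979, 243.53283967],
       [  0.        ,   0.        ,   1.        ]]), 'dist_coeffs': array([-0.03895233,  0.        ,  0.        ,  0.        ,  0.        ]), 'eye': array([0.48473523, 0.77280361, 0.62390484]), 'attitude': array([-1.23335288e+02,  7.92567245e-03, -1.7124033
[... 1298 characters left out ...]
 [0.352 0.168 0.028] [0.423 0.239 0.049]
bead_box 0.58 [234.8, 168.4] [0.762 0.179 0.028] [0.829 0.248 0.048]
bead_box 0.17 [331.9, 194.7] [ 0.669 -0.016  0.149] [0.921 0.088 0.155]
drawer 0.55 [329.2, 257.5] [ 0.566 -0.008  0.089] [0.652 0.084 0.154]
unit 0.74 [335.3, 193.8] [ 0.67  -0.016  0.149] [0.934 0.088 0.155]
paint_bottle 0.8 [495.5, 308.5] [ 0.461 -0.316  0.098] [ 0.49  -0.3    0.152]
pigment_jar 0.94 [166.0, 193.9] [0.701 0.324 0.073] [0.751 0.392 0.079]
pigment_jar 0.57 [484.6, 189.7] [ 0.702 -0.338  0.028] [ 0.79  -0.247  0.074]
mixing_bowl 0.61 [485.1, 190.7] [ 0.702 -0.338  0.029] [ 0.791 -0.247  0.074]
drawer_front [(0.94, [327.5, 296.7])]
latch_point [(0.86, [330.2, 231.4])]
```

```bash
python3 - <<'E'
from h import *
ci=viewer.camera_info("top");d=np.load("top_d.npy")
P,uv=cloud(d,ci)
def rect(m,n):
    q=P[m][:,:2].astype(np.float32); r=cv2.minAreaRect(q*1000); print(n,len(q),r,np.round(q.mean(0),4), np.round(np.median(P[m][:,2]),4))
x,y,z=P.T
near=(abs(x-.49)<.1)&(abs(y-.301)<.1)
rect(near&(z>.018),"box all"); rect(near&(z>.037),"rib")
un=(abs(x-.7)<.25)&(abs(y)<.13)
rect(un&(z>.143),"unit+front top")
rect(un&(z>.143)&(x>.6),"unit top"); rect(un&(z>.143)&(x<.53),"front top")
rect(un&(z>.08)&(z<.1)&(x<.65),"well floor")
rect(un&(z>.11)&(z<.125)&(x<.65)&(x>.5),"walls")
ci2=viewer.camera_info("side");d2=np.load("side_d.npy")
P2,_=cloud(d2,ci2);P=P2;x,y,z=P.T
near=(abs(x-.49)<.1)&(abs(y-.301)<.1)
rect(near&(z>.018),"S box all"); rect(near&(z>.037),"S rib")
un=(abs(x-.7)<.25)&(abs(y)<.13)
rect(un&(z>.143)&(x>.6),"S unit top"); rect(un&(z>.143)&(x<.53),"S front top")
rect(un&(z>.111)&(z<.125)&(x<.65)&(x>.5),"S walls")
E
```

```text
box all 2844 ((460.9531555175781, 286.30706787109375), (153.20977783203125, 161.26043701171875), 4.4493231773376465) [0.4873 0.302 ] 0.0279
rib 184 ((491.3067321777344, 307.0089111328125), (51.64752960205078, 13.671865463256836), 1.9790829420089722) [0.4919 0.3064] 0.0433
unit+front top 11590 ((672.4421997070312, -15.762077331542969), (175.22274780273438, 360.14556884765625), 85.32093048095703) [ 0.7239 -0.0207] 0.1496
unit top 10865 ((743.4554443359375, -21.62042999267578), (175.31834411621094, 217.46934509277344), 85.38925170898438) [ 0.7389 -0.0219] 0.1496
front top 725 ((499.2254333496094, -2.167083740234375), (174.0394287109375, 12.304615020751953), 85.47443389892578) [ 0.499  -0.0028] 0.1497
well floor 4944 ((570.5550537109375, -8.553924560546875), (171.2538604736328, 155.62770080566406), 85.47869873046875) [ 0.5745 -0.0084] 0.088
walls 851 ((573.7867431640625, -8.362571716308594), (173.12254333496094, 133.3378143310547), 85.49467468261719) [ 0.5856 -0.0101] 0.1177
S box all 4228 ((460.9430236816406, 287.557861328125), (152.54237365722656, 163.6588134765625), 4.076584815979004) [0.4869 0.3133] 0.0277
S rib 318 ((491.61083984375, 308.1042175292969), (52.53618240356445, 14.216989517211914), 2.355428457260132) [0.4914 0.3094] 0.0435
S unit top 4796 ((742.3936767578125, -21.43604278564453), (182.18203735351562, 218.48110961914062), 85.06583404541016) [ 0.7395 -0.0103] 0.1491
S front top 322 ((497.9031677246094, -0.93939208984375), (174.82859802246094, 12.070464134216309), 85.40582275390625) [0.4984 0.0094] 0.1493
S walls 787 ((569.7794189453125, -5.426353454589844), (177.9044189453125, 149.16685485839844), 86.77368927001953) [0.58   0.0036] 0.1164
```

View pics/top0.png

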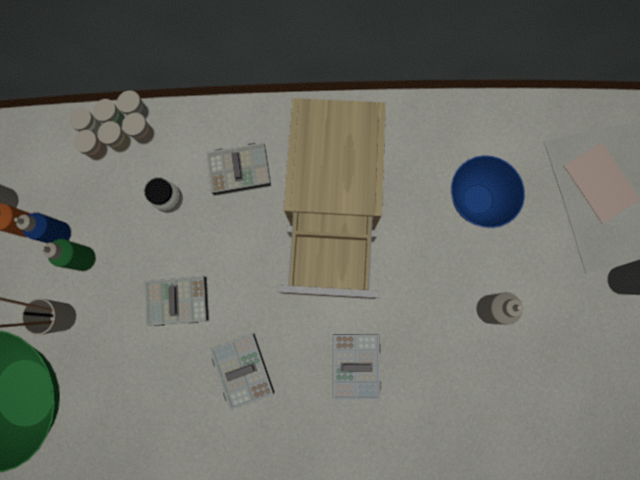

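View pics/side0.png

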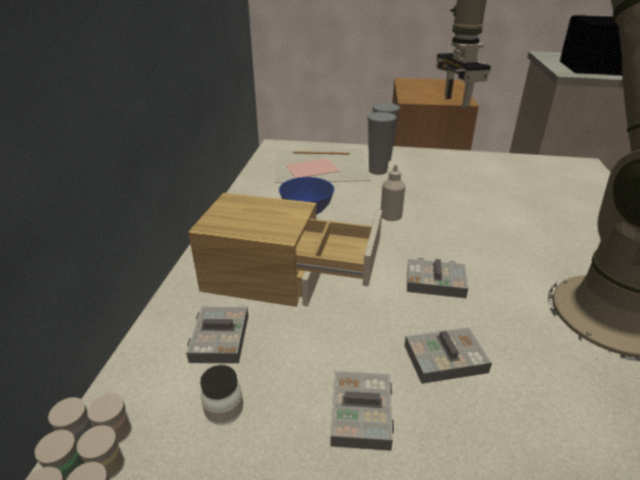

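The top view shows the target box at about (177,300), the leftmost of the four look-alikes. The drawer well is at (329,258) and the front panel at (328,293). I'll start the transit.

Call:
move_arm:
  moves:
    - [[0,0,0],[0.028,-0.021,-0.004],100]
    - [[0,0,0],[0.028,-0.021,-0.004],100]
    - [[0,0,0],[0.028,-0.021,-0.004],100]
    - [[0,0,0],[0.028,-0.021,-0.004],100]
    - [[0,0,0],[0.028,-0.021,-0.004],100]
    - [[0,0,0],[0.028,-0.021,-0.004],100]
    - [[0,0,0],[0.028,-0.021,-0.004],100]
    - [[0,0,0],[0.028,-0.021,-0.004],100]
    - [[0,0,0],[0.028,-0.021,-0.004],100]
    - [[0,0,0],[0.028,-0.021,-0.004],100]

```text
time: 1.73
tcp_pos: [0.4637, -0.3579, 0.2591]
eef_rot: [180.0, -0.0, 23.6]
contact_force: [0.9, -1.3, 0.9]
finger_gap: 0.0932
grip_force: 0.0
```

Call:
move_arm:
  moves:
    - [[0,0,0],[0.028,-0.021,0],100]
    - [[0,0,0],[0.028,-0.021,0],100]
    - [[0,0,0],[0.013,-0.031,0],100]
    - [[0,0,0],[0.013,-0.031,0],100]
    - [[0,0,0],[0.013,-0.031,0],100]
    - [[0,0,0],[0.013,-0.031,0],100]
    - [[0,0,0],[0.013,-0.031,0],100]
    - [[0,0,0],[0.013,-0.031,0],100]
    - [[0,0,0],[0.013,-0.031,0],100]
    - [[0,0,0],[0.013,-0.031,0],100]

```text
time: 2.57
tcp_pos: [0.4931, -0.0281, 0.2589]
eef_rot: [180.0, -0.0, 23.6]
contact_force: [0.3, 0.1, -0.1]
finger_gap: 0.0927
grip_force: 0.0
```

Call:
move_arm:
  moves:
    - [[0,0,0],[0.013,-0.031,0],100]
    - [[0,0,0],[0.013,-0.031,0],100]
    - [[0,0,0],[0.013,-0.031,0],100]
    - [[0,0,0],[0.013,-0.031,0],100]
    - [[0,0,0],[0.013,-0.031,0],100]
    - [[0,0,0],[0.013,-0.031,0],100]
    - [[0,0,0],[0.013,-0.031,0],100]
    - [[0,0,0],[0.013,-0.031,0],100]
    - [[0,0,0],[0.013,-0.031,0],100]
    - [[0,0,0],[0.013,-0.031,0],100]

```text
time: 3.4
tcp_pos: [0.4878, 0.3082, 0.2588]
eef_rot: [180.0, -0.0, 23.6]
contact_force: [0.6, -0.1, 0.4]
finger_gap: 0.0928
grip_force: 0.0
```

```bash
python3 - <<'E'
from h import *
s=sensors.read_state();print(s["time"],s["joints"],s["tcp_pos"],s["eef_rot"])
p,d,ci=cam("side")
for r in spotter.regions_of("side","bead_box"):
    m=cv2.erode(r["region"].astype(np.uint8),np.ones((3,3)))>0
    P,_=cloud(d,ci,m)
    if len(P) and np.median(P[:,1])>.26:
        for lo in(.018,.038):
            q=P[P[:,2]>lo]; print(r["p"],cv2.minAreaRect((q[:,:2]*1000).astype(np.float32)),np.median(q,0))
E
```

```text
3.4 [ -28.99798019   22.03249991  -12.26032806  108.3659527     5.96530853
   50.18934894 -110.56737488] [0.48779585 0.30816761 0.25881683] [ 1.79996620e+02 -2.30193414e-02  2.36456327e+01]
0.72 ((489.10833740234375, 309.39788818359375), (90.0506820678711, 123.8262710571289), 4.041717529296875) [0.48970479 0.32017545 0.02773453]
0.72 ((491.5629577636719, 308.76318359375), (52.28749084472656, 14.696891784667969), 4.336022853851318) [0.49134095 0.3100052  0.04364524]
```

Call:
move_arm:
  moves:
    - [[0,0,0.114],[0,0,0.02],50]
    - [[0,0,0.114],[0,0,0.03],50]
    - [[0,0,0.114],[0,0,0.03],50]
    - [[0,0,0],[0.003,0,0.03],50]
    - [[0,0,0],[0,0,0.03],50]
    - [[0,0,0],[0,0,0.03],50]
    - [[0,0,0],[0,0,0.02],50]
    - [[0,0,0],[0,0,0.01],50]
    - [[0,0,0],[0,0,0],50]
    - [[0,0,0],[0,0,0],50]

```text
time: 4.33
tcp_pos: [0.4912, 0.3066, 0.0589]
eef_rot: [180.0, 0.0, 4.0]
contact_force: [-0.2, -1.0, 0.2]
finger_gap: 0.0467
grip_force: 0.0
```

```bash
python3 - <<'E'
from h import *
s=sensors.read_state();print(s["time"],s["joints"],s["tcp_pos"],s["eef_rot"])
p,d,ci=cam("side")
cv2.imwrite("pics/side1.png",cv2.resize(p[300:480,280:460,::-1],None,fx=3,fy=3))
E
```

```text
4.3333 [ -34.28156019   37.13360362   -4.87070752  117.79818166    6.89282666
   25.34171654 -130.35965153] [0.49122745 0.30657127 0.05892303] [1.79987241e+02 7.50908910e-03 4.04411476e+00]
```

View pics/side1.png

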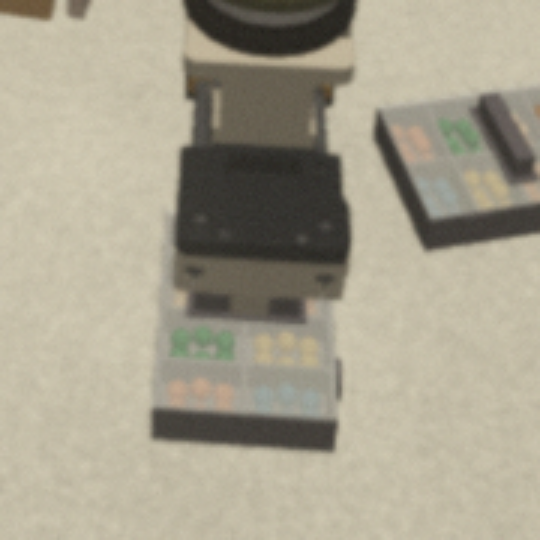

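The crop shows the gripper centred over the target box, with its wide axis along y, so it closes across the rib. Next I descend and grip.

Call:
move_arm:
  moves:
    - [[0,0,0],[0,-0.001,0.015],50]
    - [[0,0,0],[0,0,0.009],50]
    - [[0,0,0],[0,0,0.004],50]
    - [[0,0,0],[0,0,0],20]
    - [[0,0,0],[0,0,0],5]
    - [[0,0,0],[0,0,0],0]
    - [[0,0,0],[0,0,0],0]
    - [[0,0,0],[0,0,0],0]
    - [[0,0,0],[0,0,0],0]
    - [[0,0,0],[0,0,0],0]
  newtons: 25

```text
time: 5.22
tcp_pos: [0.4911, 0.3077, 0.0309]
eef_rot: [-180.0, -0.0, 4.0]
contact_force: [-0.7, -0.8, 3.5]
finger_gap: 0.0114
grip_force: 25.0
```

Call:
move_arm:
  moves:
    - [[0,0,0],[0,0,-0.01],0]
    - [[0,0,0],[0,0,-0.025],0]
    - [[0,0,0],[0,0,-0.03],0]
    - [[0,0,0],[0,0,-0.03],0]
    - [[0,0,0],[0,0,-0.03],0]
    - [[0,0,0],[0,0,-0.03],0]
    - [[0,0,0],[0,0,-0.02],0]
    - [[0,0,0],[0,0,-0.005],0]
    - [[0,0,0],[0,0,0],0]
    - [[0,0,0],[0.002,0.011,0],0]

```text
time: 6.05
tcp_pos: [0.4925, 0.2985, 0.2099]
eef_rot: [-179.9, 0.1, 4.2]
contact_force: [-0.2, 0.3, -4.0]
finger_gap: 0.0121
grip_force: 25.0
```

Call:
move_arm:
  moves:
    - [[0,0,0],[0.003,0.024,0],0]
    - [[0,0,0],[0.004,0.032,0],0]
    - [[0,0,0],[0.004,0.032,0],0]
    - [[0,0,0],[0.004,0.032,0],0]
    - [[0,0,0],[0.004,0.032,0],0]
    - [[0,0,0],[0.004,0.032,0],0]
    - [[0,0,0],[0.004,0.032,0],0]
    - [[0,0,0],[0.004,0.032,0],0]
    - [[0,0,0],[0.004,0.032,0],0]
    - [[0,0,0],[0.002,0.02,0],0]

```text
time: 6.88
tcp_pos: [0.5507, -0.0046, 0.2084]
eef_rot: [179.9, 0.2, 3.9]
contact_force: [0.5, 0.0, -4.2]
finger_gap: 0.0115
grip_force: 25.0
```

Call:
move_arm:
  moves:
    - [[0,0,0],[0,0.006,0],0]
    - [[0,0,0.03],[0,0,0],0]
    - [[0,0,0.05],[0,0,0],0]
    - [[0,0,0.05],[0,0,0],0]
    - [[0,0,0.02],[0,0,0],0]
    - [[0,0,0],[0,0,0],0]
    - [[0,0,0],[0,0,0],0]
    - [[0,0,0],[0,0,0],0]

```text
time: 7.55
tcp_pos: [0.552, -0.0051, 0.2103]
eef_rot: [-180.0, 0.0, -4.4]
contact_force: [0.6, -1.2, -3.8]
finger_gap: 0.0118
grip_force: 25.0
```

```bash
cat > look.py <<'E'
from h import *
import sys
s=sensors.read_state();print(s["time"],s["tcp_pos"],s["eef_rot"],s["contact_force"],s["joints"])
zb=float(sys.argv[1]) # underside z
for c in("top","side"):
    p,d,ci=cam(c); cv2.imwrite(f"pics/{c}_{sys.argv[2]}.png",p[:,:,::-1])
    P,_=cloud(d,ci);x,y,z=P.T
    def rect(m,n):
        if m.sum()>10:
            q=P[m]; r=cv2.minAreaRect((q[:,:2]*1000).astype(np.float32));print(c,n,m.sum(),np.round(r[0],1),np.round(r[1],1),round(r[2],2),np.round(np.median(q,0),4))
    un=(abs(x-.6)<.3)&(abs(y)<.13)
    rect(un&(abs(z-zb-.028)<.005)&(x<.62),"lid")
    rect(un&(abs(z-.15)<.005)&(x<.518)&(x>.48),"front top")
    rect(un&(abs(z-.15)<.005)&(x>.62),"unit top")
E
python3 look.py 0.18 a
```

```text
7.55 [ 0.55201349 -0.00505625  0.2103168 ] [-1.79998100e+02  3.44983409e-02 -4.43207829e+00] [ 0.57688666 -1.18519529 -3.77725749] [  -3.01084832   23.14292402   -3.2171539   114.82388795    1.87273922
   42.11465352 -101.79183541]
top unit top 4784 [790.8 -25.6] [174.6 120.5] 84.9 [ 0.7989 -0.0192  0.1496]
side lid 1254 [550.7  -5.5] [129.8  92.8] 85.4 [0.5478 0.0169 0.2069]
side front top 312 [498.   -0.8] [176.3  12.1] 85.49 [0.4985 0.0119 0.1494]
side unit top 4688 [742.4 -22.2] [180.7 218.2] 85.46 [ 0.7386 -0.0083  0.1491]
```

Call:
move_arm:
  moves:
    - [[0,0,0.003],[0.001,0,0.01],0]
    - [[0,0,0],[0,0,0.02],0]
    - [[0,0,0],[0,0,0.015],0]
    - [[0,0,0],[0,0,0.01],0]
    - [[0,0,0],[0,0,0.005],0]
    - [[0,0,0],[0,0,0],0]
    - [[0,0,0],[0,0,0],0]

```text
time: 8.23
tcp_pos: [0.5534, -0.0058, 0.1506]
eef_rot: [-180.0, 0.0, -4.7]
contact_force: [-0.1, -1.4, -2.9]
finger_gap: 0.0119
grip_force: 25.0
```

```bash
python3 look.py 0.12 b; python3 - <<'E'
import cv2,numpy as np
a=cv2.imread("pics/top_b.png")[180:310,260:400];b=cv2.imread("pics/side_b.png")[185:315,270:410]
cv2.imwrite("pics/b.png",cv2.resize(np.hstack([a,b]),(784,364),interpolation=cv2.INTER_CUBIC))
E
```

```text
8.2333 [ 0.55343541 -0.00579193  0.15059608] [-1.79999821e+02  6.93188367e-03 -4.71292153e+00] [-0.05474512 -1.4239072  -2.85941643] [  -3.1714685    27.84943087   -2.96156927  117.83554553    2.44730021
   34.377786   -102.52384574]
top lid 27 [505.1  81.6] [10.5  5.5] 0.17 [0.5051 0.0809 0.1493]
top front top 27 [505.1  81.6] [10.5  5.5] 0.17 [0.5051 0.0809 0.1493]
top unit top 6892 [763.1 -23.1] [174.8 176.8] 85.28 [ 0.7771 -0.0214  0.1496]
side lid 1600 [545.4  -5.3] [177.5 107.1] 85.46 [0.5363 0.0153 0.1477]
side front top 478 [507.1  -2.3] [177.5  30.4] 85.53 [0.503  0.0017 0.1487]
side unit top 4686 [742.6 -21.8] [180.4 218.8] 85.31 [ 0.7384 -0.0084  0.1491]
```

View pics/b.png

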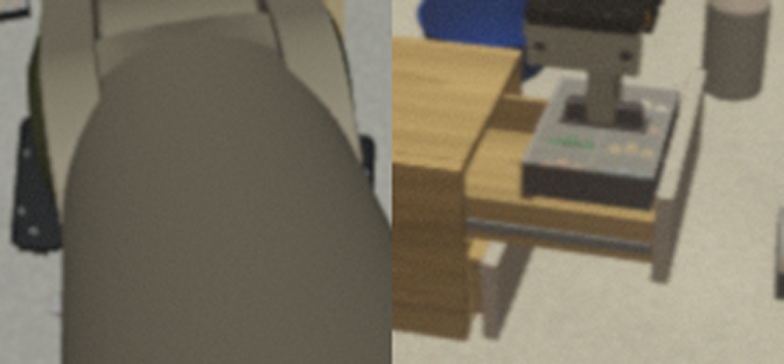

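The side crop shows the box just above the walls and close behind the front panel, with a small gap. I'll lower it slowly.

Call:
move_arm:
  moves:
    - [[0,0,0],[0,0,0.005],0]
    - [[0,0,0],[0,0,0.005],0]
    - [[0,0,0],[0,0,0.005],0]
    - [[0,0,0],[0,0,0.003],0]
    - [[0,0,0],[0,0,0],0]

```text
time: 8.75
tcp_pos: [0.5528, -0.0058, 0.1318]
eef_rot: [180.0, 0.1, -4.7]
contact_force: [-0.0, -0.0, -3.5]
finger_gap: 0.012
grip_force: 25.0
```

Call:
move_arm:
  moves:
    - [[0,0,0],[0,0,0.004],0]
    - [[0,0,0],[0,0,0.004],0]
    - [[0,0,0],[0,0,0.002],0]
    - [[0,0,0],[0,0,0.001],0]
    - [[0,0,0],[0,0,0],0]
    - [[0,0,0],[0,0,0],0]

```text
time: 9.25
tcp_pos: [0.5533, -0.0058, 0.1216]
eef_rot: [180.0, 0.0, -4.7]
contact_force: [0.2, 0.0, -3.6]
finger_gap: 0.0119
grip_force: 25.0
```

Call:
move_arm:
  moves:
    - [[0,0,0],[0,0,0.001],0]
    - [[0,0,0],[0,0,0.001],0]
    - [[0,0,0],[0,0,0],0]
    - [[0,0,0],[0,0,0],0]

```text
time: 9.58
tcp_pos: [0.5532, -0.0058, 0.1196]
eef_rot: [180.0, 0.0, -4.7]
contact_force: [-0.1, 0.1, -3.3]
finger_gap: 0.0121
grip_force: 25.0
```

```bash
python3 - <<'E'
from h import *
s=sensors.read_state();print(s["tcp_pos"],s["contact_force"])
p,d,ci=cam("side")
P,_=cloud(d,ci);x,y,z=P.T
f=(abs(z-.15)<.006)&(x<.53)&(x>.47)&(abs(y)<.1);m=(abs(x-.56)<.06)&(abs(y)<.07)&(z>.107)&(z<.1165)
print(np.median(P[m],0))
print(cv2.minAreaRect((P[f][:,:2]*1000).astype(np.float32)))
cv2.imwrite("pics/c.png",cv2.resize(p[185:315,270:410,::-1],None,fx=5,fy=4.5,interpolation=cv2.INTER_CUBIC))
E
```

```text
[ 0.55324528 -0.00581767  0.11960992] [-0.09985584  0.13921027 -3.25363842]
[0.55913515 0.02794427 0.11551785]
((497.9673156738281, -1.4783706665039062), (177.26947021484375, 12.120742797851562), 85.45848846435547)
```

View pics/c.png

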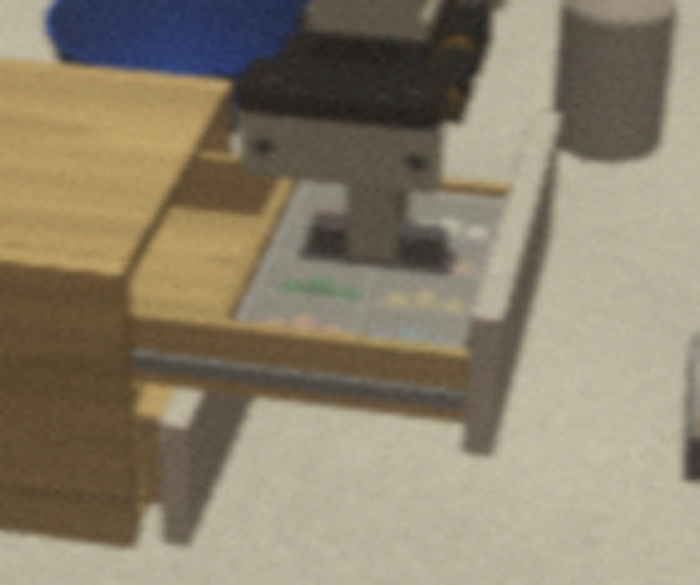

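The crop shows the box lid below the wall tops and the box sitting inside the well. I'll settle it the last millimetre.

Call:
move_arm:
  moves:
    - [[0,0,0],[0,0,0.0005],0]
    - [[0,0,0],[0,0,0.0005],0]
    - [[0,0,0],[0,0,0],0]
    - [[0,0,0],[0,0,0],0]

```text
time: 9.97
tcp_pos: [0.5535, -0.0058, 0.1189]
eef_rot: [-180.0, -0.0, -4.7]
contact_force: [-0.5, 0.1, 0.8]
finger_gap: 0.012
grip_force: 25.0
```

Call:
move_arm:
  moves:
    - [[0,0,0],[0,0,0],15]
    - [[0,0,0],[0,0,0],30]
    - [[0,0,0],[0,0,0],30]
    - [[0,0,0],[0,0,0],30]
    - [[0,0,0],[0,0,-0.005],30]
    - [[0,0,0],[0,0,-0.02],30]
    - [[0,0,0],[0,0,-0.03],30]
    - [[0,0,0],[0,0,-0.03],30]
    - [[0,0,0],[0,0,-0.025],30]
    - [[0,0,0],[0,0,0],30]

```text
time: 10.8
tcp_pos: [0.5555, -0.0057, 0.2337]
eef_rot: [-179.9, -0.4, -4.7]
contact_force: [-0.2, 0.9, 0.4]
finger_gap: 0.0278
grip_force: 0.0
```

Call:
move_arm:
  moves:
    - [[0,0,0],[-0.02,0,0],0]
    - [[0,0,0],[-0.03,0,0],0]
    - [[0,0,0],[-0.03,0,0],0]
    - [[0,0,0],[-0.017,0,0],0]
    - [[0,0,0],[0,0,0],0]
  newtons: 10

```text
time: 11.22
tcp_pos: [0.4525, 0.0021, 0.2285]
eef_rot: [180.0, 0.2, -4.7]
contact_force: [-1.0, -0.4, -0.6]
finger_gap: 0.0018
grip_force: 0.0
```

```bash
python3 - <<'E'
from h import *
s=sensors.read_state();print(s["time"],s["tcp_pos"],s["eef_rot"],s["contact_force"])
p,d,ci=cam("side")
P,_=cloud(d,ci);x,y,z=P.T
f=(abs(z-.15)<.006)&(x<.53)&(x>.47)&(abs(y)<.1)
print(cv2.minAreaRect((P[f][:,:2]*1000).astype(np.float32)))
rib=(abs(x-.555)<.04)&(abs(y)<.03)&(z>.124)&(z<.14)
print(rib.sum(),cv2.minAreaRect((P[rib][:,:2]*1000).astype(np.float32)),np.median(P[rib],0))
lid=(abs(x-.553)<.042)&(abs(y)<.058)&(z>.11)&(z<.1225)
A=np.c_[P[lid][:,:2],np.ones(lid.sum())];print(lid.sum(),np.linalg.lstsq(A,P[lid][:,2],rcond=None)[0],np.median(P[lid],0))
cv2.imwrite("pics/d.png",cv2.resize(p[165:315,260:430,::-1],None,fx=4,fy=3.9,interpolation=cv2.INTER_CUBIC))
E
```

```text
11.2167 [0.45248585 0.00208088 0.22847652] [ 1.79962439e+02  1.54025091e-01 -4.67775935e+00] [-0.95470393 -0.35095032 -0.62410379]
((498.1950378417969, -0.5162582397460938), (175.39306640625, 12.347718238830566), 85.30482482910156)
166 ((553.451171875, -4.996279716491699), (15.834595680236816, 53.97037124633789), 87.21834564208984) [ 0.55228852 -0.00190821  0.13032297]
1116 [ 3.60438227e-05 -3.34626045e-04  1.15730288e-01] [0.55206828 0.01101925 0.11557326]
```

View pics/d.png

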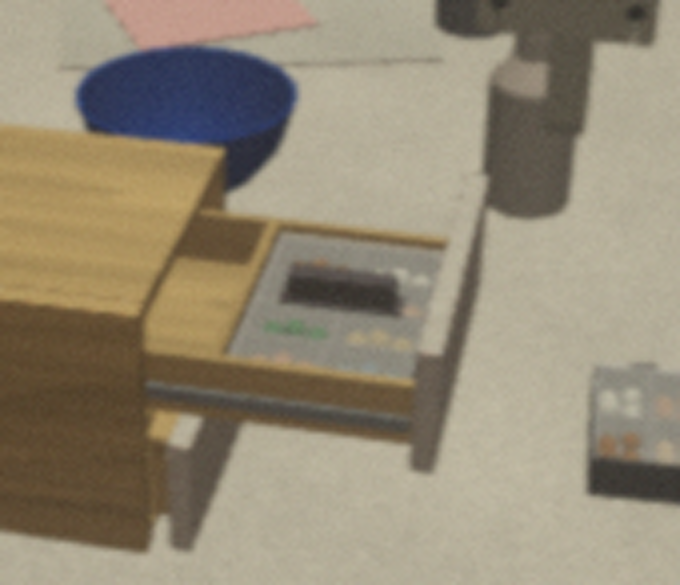

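The box lies flat and centred in the well. I'll go down in front of the panel.

Call:
move_arm:
  moves:
    - [[0,0,0],[0,0,0.03],0]
    - [[0,0,0],[0,0,0.03],0]
    - [[0,0,0],[0,0,0.03],0]
    - [[0,0,0],[0,0,0.02],0]
    - [[0,0,0],[0.005,0,0],0]
    - [[0,0,0],[0.01,0,0],0]
    - [[0,0,0],[0.004,0,0],0]
    - [[0,0,0],[0.002,0,0],0]
    - [[0,0,0],[0.002,0,0],0]
    - [[0,0,0],[0.002,0,0],0]

```text
time: 12.1
tcp_pos: [0.4822, 0.0001, 0.1195]
eef_rot: [-180.0, -0.1, -4.7]
contact_force: [0.3, -0.5, 0.3]
finger_gap: 0.0004
grip_force: 0.0
```

Call:
move_arm:
  moves:
    - [[0,0,0],[0.002,0,0],0]
    - [[0,0,0],[0.002,0,0],0]
    - [[0,0,0],[0.002,0,0],0]
    - [[0,0,0],[0.002,0,0],0]
    - [[0,0,0],[0.002,0,0],0]
    - [[0,0,0],[0.002,0,0],0]
    - [[0,0,0],[0.002,0,0],0]
    - [[0,0,0],[0.002,0,0],0]
    - [[0,0,0],[0.002,0,0],0]
    - [[0,0,0],[0.002,0,0],0]

```text
time: 12.93
tcp_pos: [0.5016, -0.0015, 0.1186]
eef_rot: [180.0, 0.0, -4.7]
contact_force: [-1.2, -0.2, 0.8]
finger_gap: 0.0006
grip_force: 0.7
```

Call:
move_arm:
  moves:
    - [[0,0,0],[0.003,0,0],0]
    - [[0,0,0],[0.004,0,0],0]
    - [[0,0,0],[0.004,0,0],0]
    - [[0,0,0],[0.004,0,0],0]
    - [[0,0,0],[0.004,0,0],0]
    - [[0,0,0],[0.004,0,0],0]
    - [[0,0,0],[0.004,0,0],0]
    - [[0,0,0],[0.004,0,0],0]
    - [[0,0,0],[0.004,0,0],0]
    - [[0,0,0],[0.004,0,0],0]

```text
time: 13.77
tcp_pos: [0.5407, -0.0047, 0.1186]
eef_rot: [-180.0, 0.0, -4.7]
contact_force: [-1.0, 1.7, 0.1]
finger_gap: 0.0008
grip_force: 0.7
```

Call:
move_arm:
  moves:
    - [[0,0,0],[0.003,0,0],0]
    - [[0,0,0],[0.003,0,0],0]
    - [[0,0,0],[0.003,0,0],0]
    - [[0,0,0],[0.002,0,0],0]
    - [[0,0,0],[0.002,0,0],0]
    - [[0,0,0],[0.002,0,0],0]
    - [[0,0,0],[0.002,0,0],0]
    - [[0,0,0],[0.002,0,0],0]
    - [[0,0,0],[0.002,0,0],0]
    - [[0,0,0],[0.002,0,0],0]

```text
time: 14.6
tcp_pos: [0.5634, -0.0066, 0.1186]
eef_rot: [-180.0, 0.0, -4.7]
contact_force: [-1.2, 1.3, -0.0]
finger_gap: 0.0004
grip_force: 0.7
```

Call:
move_arm:
  moves:
    - [[0,0,0],[0.002,0,0],0]
    - [[0,0,0],[0.002,0,0],0]
    - [[0,0,0],[0.002,0,0],0]
    - [[0,0,0],[0.002,0,0],0]
    - [[0,0,0],[0.002,0,0],0]
    - [[0,0,0],[0,0,0],0]

```text
time: 15.1
tcp_pos: [0.5727, -0.0074, 0.1185]
eef_rot: [180.0, 0.1, -4.7]
contact_force: [-3.8, 1.5, 2.5]
finger_gap: 0.0006
grip_force: 2.1
```

Call:
move_arm:
  moves:
    - [[0,0,0],[0.002,0,0],0]
    - [[0,0,0],[0.002,0,0],0]
    - [[0,0,0],[0.002,0,0],0]

```text
time: 15.35
tcp_pos: [0.578, -0.0079, 0.1185]
eef_rot: [180.0, 0.1, -4.7]
contact_force: [-5.3, 1.4, 4.3]
finger_gap: 0.0005
grip_force: 3.2
```

Call:
move_arm:
  moves:
    - [[0,0,0],[0.002,0,0],0]
    - [[0,0,0],[0.002,0,0],0]
    - [[0,0,0],[0.002,0,0],0]

```text
time: 15.6
tcp_pos: [0.5838, -0.0083, 0.1185]
eef_rot: [180.0, 0.2, -4.7]
contact_force: [-6.4, 1.7, 5.8]
finger_gap: 0.0008
grip_force: 3.6
```

Call:
move_arm:
  moves:
    - [[0,0,0],[0.002,0,0],0]
    - [[0,0,0],[0.001,0,0],0]
    - [[0,0,0],[0.001,0,0],0]

```text
time: 15.85
tcp_pos: [0.5877, -0.0087, 0.1185]
eef_rot: [180.0, 0.2, -4.7]
contact_force: [-7.3, 1.7, 5.6]
finger_gap: 0.0005
grip_force: 3.6
```

Call:
move_arm:
  moves:
    - [[0,0,0],[0,0,-0.0005],0]
    - [[0,0,0],[0,0,0],0]

```text
time: 16.02
tcp_pos: [0.5878, -0.0087, 0.1186]
eef_rot: [180.0, 0.1, -4.7]
contact_force: [-5.6, 2.3, 1.2]
finger_gap: 0.0005
grip_force: 2.8
```

Call:
move_arm:
  moves:
    - [[0,0,0],[0.001,0,-0.0005],0]
    - [[0,0,0],[0,0,0],0]

```text
time: 16.18
tcp_pos: [0.5881, -0.0088, 0.1187]
eef_rot: [180.0, 0.2, -4.7]
contact_force: [-6.3, 0.7, -2.1]
finger_gap: 0.0004
grip_force: 3.3
```

Call:
move_arm:
  moves:
    - [[0,0,0],[0.001,0,0],0]
    - [[0,0,0],[0.001,0,0],0]
    - [[0,0,0],[0.001,0,0],0]
    - [[0,0,0],[0.001,0,0],0]

```text
time: 16.52
tcp_pos: [0.5917, -0.009, 0.1187]
eef_rot: [180.0, 0.3, -4.7]
contact_force: [-7.8, 1.9, -1.3]
finger_gap: 0.0006
grip_force: 4.0
```

Call:
move_arm:
  moves:
    - [[0,0,0],[0.001,0,-0.0002],0]
    - [[0,0,0],[0.001,0,0],0]
    - [[0,0,0],[0.001,0,0],0]

```text
time: 16.77
tcp_pos: [0.5944, -0.0093, 0.1187]
eef_rot: [180.0, 0.3, -4.7]
contact_force: [-8.4, 2.2, -2.2]
finger_gap: 0.0004
grip_force: 4.2
```

Call:
move_arm:
  moves:
    - [[0,0,0],[0.001,0,-0.0002],0]
    - [[0,0,0],[0.001,0,0],0]

```text
time: 16.93
tcp_pos: [0.5961, -0.0094, 0.1188]
eef_rot: [180.0, 0.3, -4.7]
contact_force: [-9.2, 2.1, -2.9]
finger_gap: 0.0005
grip_force: 4.3
```

Call:
move_arm:
  moves:
    - [[0,0,0],[0.001,0,0.0002],0]
    - [[0,0,0],[0.001,0,0],0]

```text
time: 17.1
tcp_pos: [0.5982, -0.0096, 0.1187]
eef_rot: [180.0, 0.3, -4.7]
contact_force: [-8.1, 2.7, -1.2]
finger_gap: 0.0
grip_force: 4.6
```

Call:
move_arm:
  moves:
    - [[0,0,0],[0.0005,0,0],0]
    - [[0,0,0],[0.0005,0,0],0]

```text
time: 17.27
tcp_pos: [0.5994, -0.0097, 0.1188]
eef_rot: [180.0, 0.3, -4.7]
contact_force: [-8.4, 1.6, -2.1]
finger_gap: 0.0008
grip_force: 3.9
```

Call:
move_arm:
  moves:
    - [[0,0,0],[0.0005,0,0],0]
    - [[0,0,0],[0.0005,0,0],0]

```text
time: 17.43
tcp_pos: [0.6006, -0.0098, 0.1187]
eef_rot: [180.0, 0.3, -4.7]
contact_force: [-8.2, 1.4, -2.5]
finger_gap: 0.0005
grip_force: 3.6
```

Call:
move_arm:
  moves:
    - [[0,0,0],[0.0005,0,0],0]
    - [[0,0,0],[0.0005,0,0],0]

```text
time: 17.6
tcp_pos: [0.6018, -0.0098, 0.1188]
eef_rot: [180.0, 0.3, -4.7]
contact_force: [-6.9, 1.3, -3.2]
finger_gap: 0.0004
grip_force: 3.3
```

Call:
move_arm:
  moves:
    - [[0,0,0],[0.0005,0,0.0003],0]
    - [[0,0,0],[0.0005,0,0],0]

```text
time: 17.77
tcp_pos: [0.6028, -0.01, 0.1187]
eef_rot: [180.0, 0.3, -4.7]
contact_force: [-8.6, 3.0, 0.8]
finger_gap: 0.0004
grip_force: 4.1
```

Call:
move_arm:
  moves:
    - [[0,0,0],[0.0005,0,0],0]
    - [[0,0,0],[0,0,0],0]

```text
time: 17.93
tcp_pos: [0.6034, -0.01, 0.1187]
eef_rot: [180.0, 0.3, -4.7]
contact_force: [-6.9, 2.3, 0.7]
finger_gap: 0.0005
grip_force: 3.8
```

Call:
move_arm:
  moves:
    - [[0,0,0],[0.0005,0,0],0]
    - [[0,0,0],[0,0,0],0]

```text
time: 18.1
tcp_pos: [0.6039, -0.01, 0.1187]
eef_rot: [180.0, 0.3, -4.7]
contact_force: [-7.0, 1.6, -0.1]
finger_gap: 0.0004
grip_force: 3.7
```

Call:
move_arm:
  moves:
    - [[0,0,0],[0.0005,0,0],0]
    - [[0,0,0],[0,0,0],0]

```text
time: 18.27
tcp_pos: [0.6042, -0.01, 0.1187]
eef_rot: [180.0, 0.3, -4.7]
contact_force: [-8.6, 1.5, 0.7]
finger_gap: 0.0002
grip_force: 4.0
```

Call:
move_arm:
  moves:
    - [[0,0,0],[0.0005,0,0],0]
    - [[0,0,0],[0,0,0],0]

```text
time: 18.43
tcp_pos: [0.6043, -0.0101, 0.1187]
eef_rot: [180.0, 0.3, -4.7]
contact_force: [-9.6, 2.8, 1.3]
finger_gap: 0.0003
grip_force: 4.7
```

Call:
move_arm:
  moves:
    - [[0,0,0],[0.0005,0,0],0]
    - [[0,0,0],[0,0,0],0]

```text
time: 18.6
tcp_pos: [0.6044, -0.0101, 0.1187]
eef_rot: [180.0, 0.4, -4.7]
contact_force: [-10.4, 2.5, 2.4]
finger_gap: 0.0006
grip_force: 5.3
```

Call:
move_arm:
  moves:
    - [[0,0,0],[0.0005,0,-0.0002],0]
    - [[0,0,0],[0.0005,0,0],0]
    - [[0,0,0],[0,0,0],0]

```text
time: 18.85
tcp_pos: [0.6045, -0.0101, 0.1187]
eef_rot: [180.0, 0.4, -4.7]
contact_force: [-12.1, 3.1, 3.9]
finger_gap: 0.0007
grip_force: 6.4
```

Call:
move_arm:
  moves:
    - [[0,0,0],[0.0005,0,-0.0002],0]
    - [[0,0,0],[0.0005,0,0],0]
    - [[0,0,0],[0,0,0],0]

```text
time: 19.1
tcp_pos: [0.6047, -0.0101, 0.1187]
eef_rot: [179.9, 0.5, -4.7]
contact_force: [-14.6, 2.2, 3.5]
finger_gap: 0.0005
grip_force: 7.4
```

Call:
move_arm:
  moves:
    - [[0,0,0],[0,0,0],0]
    - [[0,0,0],[-0.001,0,0],0]
    - [[0,0,0],[-0.002,0,0],0]
    - [[0,0,0],[-0.002,0,0],0]
    - [[0,0,0],[-0.002,0,0],0]
    - [[0,0,0],[-0.002,0,0],0]
    - [[0,0,0],[-0.002,0,0],0]
    - [[0,0,0],[-0.002,0,0],0]

```text
time: 19.77
tcp_pos: [0.5977, -0.0095, 0.1203]
eef_rot: [-180.0, -0.1, -4.7]
contact_force: [0.4, 0.3, -0.7]
finger_gap: 0.0007
grip_force: 0.0
```

Call:
move_arm:
  moves:
    - [[0,0,0],[-0.003,0,0],0]
    - [[0,0,0],[-0.005,0,0],0]
    - [[0,0,0],[-0.01,0,0],0]
    - [[0,0,0],[-0.02,0,0],0]
    - [[0,0,0],[-0.03,0,0],0]
    - [[0,0,0],[-0.02,0,0],0]
    - [[0,0,0],[-0.01,0,0],0]
    - [[0,0,0],[0,0,0],0]
    - [[0,0,0],[0,0,0],0]
    - [[0,0,0],[0,0,0],0]

```text
time: 20.6
tcp_pos: [0.5007, -0.0012, 0.1202]
eef_rot: [-180.0, -0.1, -4.7]
contact_force: [0.3, -0.2, -0.2]
finger_gap: 0.0004
grip_force: 0.0
```

```bash
python3 - <<'E'
from h import *
s=sensors.read_state();print(s["time"],s["tcp_pos"],s["contact_force"])
p,d,ci=cam("side")
P,_=cloud(d,ci);x,y,z=P.T
f=(abs(z-.15)<.006)&(x<.76)&(x>.53)&(abs(y)<.12)
r=cv2.minAreaRect((P[f][:,:2]*1000).astype(np.float32));print(r)
a=np.array([.9969,-.0790]);t=(P[f][:,:2]-[.7425,-.0218])@a*1000;h,e=np.histogram(t,np.arange(-170,-60,3));print(list(zip(e.astype(int),h)))
cv2.imwrite("pics/e.png",cv2.resize(p[165:315,240:430,::-1],None,fx=4,fy=3.9,interpolation=cv2.INTER_CUBIC))
E
```

```text
20.6 [ 0.50067231 -0.00121211  0.12017167] [ 0.27277945 -0.23892938 -0.24991529]
((685.7130126953125, -17.095199584960938), (179.79702758789062, 159.0834503173828), 85.75916290283203)
[(np.int64(-170), np.int64(0)), (np.int64(-167), np.int64(0)), (np.int64(-164), np.int64(0)), (np.int64(-161), np.int64(0)), (np.int64(-158), np.int64(0)), (np.int64(-155), np.int64(0)), (np.int64(-152), np.int64(0)), (np.int64(-149), np.int64(0)), (np.int64(-146), np.int64(0)), (np.int64(-143), np.int64(0)), (np.int64(-140), np.int64(0)), (np.int64(-137), np.int64(87)), (np.int64(-134), np.int64(73)), (np.int64(-131), np.int64(66)), (np.int64(-128), np.int64(70)), (np.int64(-125), np.int64(27)), (np.int64(-122), np.int64(0)), (np.int64(-119), np.int64(0)), (np.int64(-116), np.int64(0)), (np.int64(-113), np.int64(0)), (np.int64(-110), np.int64(82)), (np.int64(-107), np.int64(67)), (np.int64(-104), np.int64(74)), (np.int64(-101), np.int64(64)), (np.int64(-98), np.int64(73)), (np.int64(-95), np.int64(70)), (np.int64(-92), np.int64(68)), (np.int64(-89), np.int64(69)), (np.int64(-86), np.int64(64)), (np.int64(-83), np.int64(73)), (np.int64(-80), np.int64(70)), (np.int64(-77), np.int64(70)), (np.int64(-74), np.int64(66)), (np.int64(-71), np.int64(60)), (np.int64(-68), np.int64(80)), (np.int64(-65), np.int64(59))]
```

View pics/e.png

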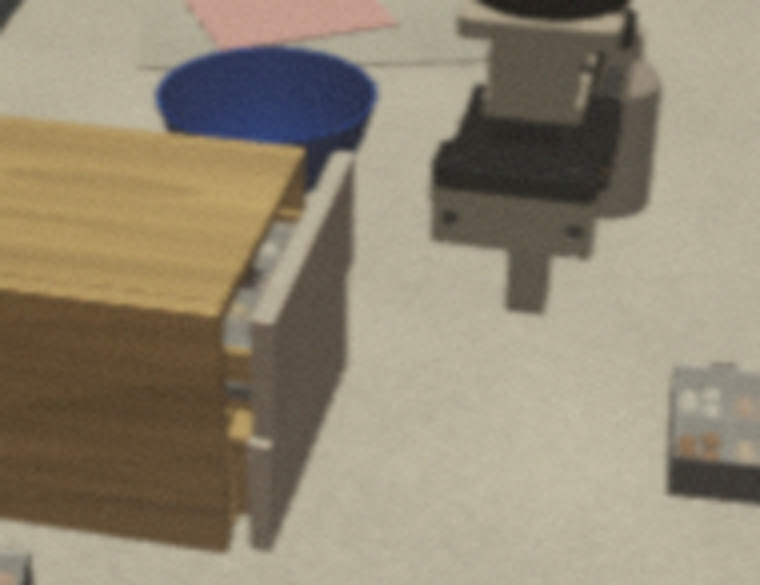

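The upper front (outer face at crop column 255–350) rests about 17 mm off the carcass, at drawer x of about -77 mm. It has held there with the arm well clear, so it is latched. I'll hand the job in.

```bash
python3 -c "
from cell import ticket
print(ticket.job_done())"
```

```text
the job is handed in; nothing more can be done
None
```

The bead box lies flat in the drawer's front well and the drawer is held shut by its latch (drawer at about x = -77 mm, shut limit -87 mm). I handed the job in at about 21 s; the judge's result was not reported back.

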